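Snap the barrel onto the clay extruder

TASK

Fit the loose rectangular barrel onto the bench extruder: line it up with the stub (the fence along the deck helps) and slide it onto the stub until the spring button pops up through the hole in the barrel's top. Leave the other things on the table where they are.

Things in the scene. Friction and masses are not known exactly. Their poses are not given: they have to be found in the camera images.
- extruder: Bench clay extruder, fixed. Origin: on the table under the stub's axis, in the plane of the shoulder (the grey plate's upright face that the barrel's open end finally meets). Its x: the way the barrel is pushed, towards the gearbox; y towards the fence; z up. In its frame (mm): dark steel deck 12 thick, x -300 to 200, y -120 to 60.
- stub_tip (a point): Centre of the stub's end face, 65 mm in front of the shoulder, 44 mm above the table. The stub is a steel block along the extruder's x, 78 mm wide and 46 mm high (21 to 67 mm above the table), its sides bevelled to 58 mm wide over the last 18 mm. Axes as the extruder's.
- fence_mid (a point): Middle of the top inner edge of the fence, a steel bar on the deck, 12 mm thick, 25 mm high over the deck, 300 mm long from the shoulder outwards; inner face at y = 48 mm in the extruder's frame. A barrel flush against it is centred on the stub (y = 0).
- gearbox (a point): Middle of the gearbox's top, 147 mm above the table. Gearbox and shoulder plate fill x = 0 to 160, y = -75 to 55 mm in the extruder's frame (shoulder plate, the first 20 mm: 122 mm high); a hopper on top reaches 191 mm, a crank on the far end x = 246 mm.
- barrel_center (a point): Centre of the loose barrel, a plain aluminium rectangular tube 160 mm long (x), 96 wide (y), 64 high (z), walls 6 mm, about 0.75 kg, lying on the deck off the fence and slightly askew. Its +x end is open (inside 84 x 52 mm) and faces the stub. The point is half-way up: 44 mm above the table on the deck. Fully home it is at x = -80, y = 0 mm in the extruder's frame.
- barrel_end (a point): Centre of the barrel's flat closed end (-x end, a 10 mm thick plate with a round dark die mark), on which it can be pushed. Sliding it takes about 4 to 10 N, a little more while it presses the button down; 15 to 20 N means that it has met the fence or the shoulder, or has jammed.
- barrel_hole (a point): Centre of the hole in the barrel's top wall (36 mm along the barrel, 32 mm across), at the outer surface, 36 mm back from the open end (hole 18 to 54 mm from it) and 64 mm above the barrel's underside.
- button (a joint): Spring button in the stub's top: 0 = fully up (m), grows when pressed, at most 0.015. Polished wedge 22 mm wide, 32 long, 13 above the stub, sloping towards the coming barrel, square at the back. The sliding barrel presses it about 10 mm down by itself (2 to 3 N of spring); it snaps back to 0 within the last 4 mm before the shoulder, then stands 4 mm above the barrel's top.
- button_top (a point): Middle of the button's crest; 30 mm in front of the shoulder (x = -30 mm in the extruder's frame), 80 mm above the table when up.
- die: Spare square steel die plate, 90 x 90 x 10 mm, lying flat; origin under its centre. Leave it.
- rolling_pin: Wooden rolling pin, 380 mm long, 56 mm thick, lying; origin under its middle, long axis x. Leave it.
- water: Clear water bottle, 68 mm wide, 210 mm tall; origin under its centre. Leave it.
- bowl: Terracotta bowl, 130 mm wide, 55 mm high; origin under its centre. Leave it.
- mug: White mug, 80 mm wide, 90 mm high; origin under its centre. Leave it.
- brush: Brush with wooden handle lying along its x; origin under its middle. Leave it.
- spatula: Spatula with wooden handle lying along its x; origin under its middle. Leave it.
Not all that is in view belongs to the job. Leave any red or yellow look-alike of the part that bears barrel_center alone.

How it is judged:
By the outcome, as a careful person would: the job done as asked, in the order asked, and still so for the second after the job is handed in, with the robot touching nothing.
It also fails if it takes over 43 s, if anything falls off the work surface, if the arm or the gripper's body presses on something with over 40 N, if the wrist force passes 120 N, or if a joint passes its speed limit or range.

ROBOT

A 6-joint arm with a two-finger parallel gripper is mounted at the origin on the work surface. World frame = base frame: x ahead of the robot, y to its left, z up, the work surface at z = 0. Lengths are in m, angles in rad, forces in N, time in s.
With the tool pointing down it reaches from about 0.275 to 0.85 m from the base axis. Payload 5.2 kg.
Tool frame: the origin (TCP) lies where the fingers leave the gripper's body, on its centre line; the fingertips stand 73 mm ahead of it and the grasp point (between the pads) lies 54 mm ahead of it; y points along the fingers, z is the direction in which the jaws open and shut, and the axes are right-handed (so a half turn about y gives the same grasp; the last joint's range is limited). The gripper opens to 85 mm and grips with 20 to 120 N. Pads are 22 mm wide; open, the fingers measure 114 mm over their backs; the gripper's body (76 mm by 85 mm) begins 54 mm behind the grasp point. The pads swing forward as they close: fully open they stand 13 mm farther back than shut.
Start: joints at [1.009, 0.259, 1.535, -0, 1.348, -0.203], TCP at [0.193, 0.515, 0.304] pointing down, gripper open.
Joint ranges: [-3.14, 3.14], [-0.91, 2.08], [0.19, 2.58], [-1.22, 4.36], [0.22, 2.71], [-3.12, 3.12]. Speed limits (rad/s): [2.57, 2.57, 3.14, 3.14, 3.14, 3.14].

INTERFACE

Orientations are given as a unit quaternion [x, y, z, w].
In Python, from rig import * gives the robot as it stands. The module is installed in compiled form; this text tells all that it offers.
- The arm moves only by the tool jog_arm, never from a script. Its argument "series" is a list of rows, each an object of numbers: "rx", "ry", "rz": the turn, a rotation vector about the tool's x, y, z normalised to -1 to 1, where 1 is 180 degrees; "dx", "dy", "dz": the shift along the tool's x, y, z normalised to -1 to 1, where 1 is 40 mm; "claw": the closure, from -1 (fully open) to 1 (shut). A call has 1 to 8 rows; each row shifts and turns the commanded pose from where the row before left it, along the tool's axes as they then stand; what a row does not reach is not made up. A row lasts 1/10 s, in which the tool goes at most 50 mm and 8.59 degrees, less where a joint would pass 70% of its speed; a pose out of reach is approached as far as the arm can. A call with a number of a shift or a turn outside -1 to 1 is refused whole. A call with a gripper value outside its range is refused whole. The fingers move at their own pace and stop on an object; "grip_force" is the grip in N (left out, the last holds). Time passes only in rows, so rows that do not move let the fingers close. It gives the time, the measured TCP pose, the force and the opening at its end, in the units of the state.
- sense(): the state, without advancing time (a new reading comes with each control period).
- camera(name): name is "scene" or "side" or "wrist"; returns the picture (384x512x3 uint8, red, green, blue); there is no depth.
- camera_params(name): a dict with "vertical_fov" (degrees; the focal length in pixels is half the picture's height over the tangent of half this angle, whatever the lens; pixels are square), "cx", "cy" (the principal point, pixels), "pose" (4x4, takes a point from camera to world coordinates). Camera axes: x right, y up, looking along -z (the intrinsics and any distortion apply to the point x, -y, -z); pixel columns grow to the right and rows downward; lengths in m; the calibration is good to about 2 mm. A picture is of the moment at which its call begins: read the wrist's pose just before it. camera_params takes no time and is no camera call; for the wrist camera it gives the pose at the moment of the call.
- job_done(): hands the job in, once; it reports no verdict.
Trained networks look in the newest picture that a camera, given by its name, has taken for a name from the list of things; names that differ only in an ending like _2 or _b are one class to them, and where a whole thing is asked for, a point or a joint stands for the part that bears it (a point fixed in the world has none). Each returns a list of dicts, best first, with "p" (0 to 1); they miss things now and then, are a little off and sometimes report something else, mostly with a low value. They report only what shows in the picture. A call takes as long as a camera call. They do not tell look-alikes from the thing itself.
- look_for(camera, name): "rect" ([left, top, right, bottom] in pixels, round what is visible of it).
The state is a dict: "clock": time; "joints": joint angles; "qvel": joint speeds; "joint_efforts": joint torques, N m; "eef_pos": TCP position; "ee_rot": TCP orientation; "contact_force": force on the tool from outside, world axes, zero at the start; "torque": the same for the moment, N m; "finger_gap": finger opening in m.
Only numpy, scipy, OpenCV 4.12 (cv2) and the standard library are available. Lean on these libraries where they do the work, as an engineer would, in place of code of your own. Each camera call takes 0.05 s, during which the arm holds its last target.

## Working session

There is one attempt and no reset: what is moved stays moved. The work goes in short steps, Python scripts to look and compute and a tool call to move; the robot and the scene stay as the last step left them, time stands still between calls to the robot, and variables do not carry over. Pictures are saved under pics/ and viewed, and the job is handed in when it is done.

Besides the shell and the picture viewer there is one more tool, called by a JSON object that holds its "api" and its "payload", one argument or row to a line. jog_arm: Moves the arm, as the interface text tells. Its arguments: {"type":"object","properties":{"series":{"type":"array","items":{"type":"object","properties":{"rx":{"type":"number"},"ry":{"type":"number"},"rz":{"type":"number"},"dx":{"type":"number"},"dy":{"type":"number"},"dz":{"type":"number"},"claw":{"type":"number"}}}},"grip_force":{"type":"number"}},"required":["series"]}

```bash
mkdir -p pics; python3 - <<'E'
from rig import *
import cv2
s=sense();print(s)
for c in ["scene","side","wrist"]:
    p=camera_params(c);print(c,p)
    im=camera(c);cv2.imwrite(f"pics/{c}0.png",im[:,:,::-1])
E
```

```text
{'clock': 0.0, 'joints': array([ 1.00917834e+00,  2.59309833e-01,  1.53612814e+00,  1.63943646e-05,
        1.34799114e+00, -2.02829918e-01]), 'qvel': array([-0.00083695,  0.00095329, -0.002691  ,  0.0010732 ,  0.00124923,
        0.00067895]), 'joint_efforts': array([ 1.72125579e-03, -4.46030116e+01, -2.90575701e+01, -1.29774890e-04,
        1.19046276e-02, -1.14853270e-05]), 'eef_pos': array([0.19289028, 0.51462307, 0.30307434]), 'ee_rot': array([ 0.69635893, -0.12642007,  0.12592524, -0.69515828]), 'contact_force': array([ 0.07153436,  0.15438114, -0.91154833]), 'torque': array([-0.03625085,  0.00902356,  0.01674146]), 'finger_gap': 0.085699414361715}
scene {'vertical_fov': 49.2120171050123, 'cx': 252.09405337751622, 'cy': 184.80624220427404, 'pose': array([[ 0.29621739, -0.56353483,  0.77115742,  1.46593993],
       [ 0.9549255 ,  0.15842083, -0.25103809, -0.29306988],
       [ 0.01930131,  0.81075973,  0.58506078,  0.85183921],
       [ 0.        ,  0.        ,  0.        ,  1.        ]])}
side {'vertical_fov': 57.47687695431375, 'cx': 255.18934718899536, 'cy': 189.28553163177065, 'pose': array([[ 0.72231867,  0.37781092, -0.57923626, -0.32125096],
       [-0.69155607,  0.3975641 , -0.60306964, -0.83308202],
       [ 0.00243725,  0.83618281,  0.54844541,  0.88346884],
       [ 0.        ,  0.        ,  0.        ,  1.        ]])}
wrist {'vertical_fov': 71.14910513692213, 'cx': 254.73609833359612, 'cy': 187.05834245034922, 'pose': array([[ 0.35130125, -0.89756602, -0.26638821,  0.12626549],
       [ 0.93626122,  0.3363146 ,  0.10152543,  0.53968818],
       [-0.00153553, -0.28507496,  0.958504  ,  0.37379002],
       [ 0.        ,  0.        ,  0.        ,  1.        ]])}
```

View pics/scene0.png

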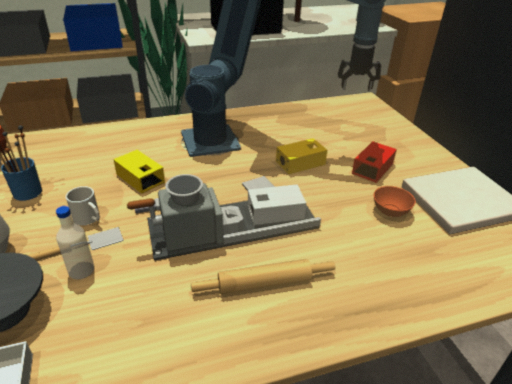

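View pics/side0.png

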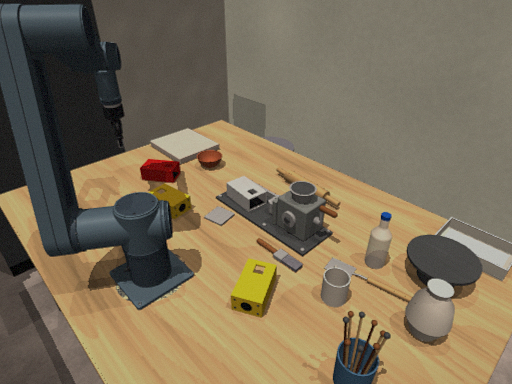

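View pics/wrist0.png

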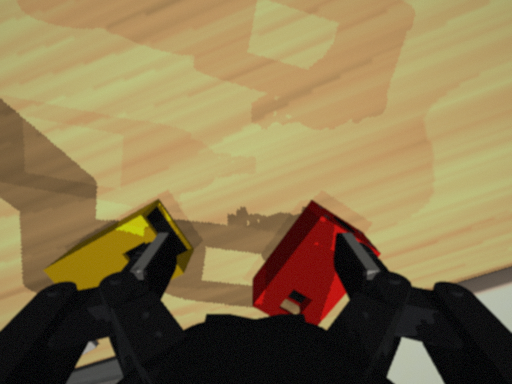

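```bash
cat > h.py <<'E'
import numpy as np,cv2
from rig import *
def K(p):
    f=192/np.tan(np.radians(p['vertical_fov'])/2); return f,p['cx'],p['cy']
def proj(p,X):
    X=np.atleast_2d(X);T=np.linalg.inv(p['pose']);c=X@T[:3,:3].T+T[:3,3]
    f,cx,cy=K(p);return np.c_[cx+f*c[:,0]/-c[:,2],cy-f*c[:,1]/-c[:,2]]
def back(p,uv,z):
    f,cx,cy=K(p);d=p['pose'][:3,:3]@np.array([(uv[0]-cx)/f,-(uv[1]-cy)/f,-1]);o=p['pose'][:3,3]
    return o+d*(z-o[2])/d[2]
def crop(im,x0,y0,x1,y1,s,name):
    cv2.imwrite(name,cv2.resize(im[y0:y1,x0:x1,::-1].copy(),None,fx=s,fy=s,interpolation=cv2.INTER_CUBIC))
E
python3 - <<'E'
from h import *
a=cv2.imread("pics/scene0.png")[:,:,::-1];crop(a,140,160,330,265,4,"pics/sc1.png")
a=cv2.imread("pics/side0.png")[:,:,::-1];crop(a,200,165,345,255,5,"pics/sd1.png")
for c in ["scene","side"]:
    for n in ["barrel_center","extruder","stub_tip","fence_mid","gearbox","barrel_hole","barrel_end","button_top"]:
        print(c,n,[(np.round(d['rect']),round(d['p'],2)) for d in look_for(c,n)[:3]])
E
```

```text
scene barrel_center [(array([116., 150., 163., 192.]), 0.93), (array([352., 140., 394., 182.]), 0.65), (array([278., 142., 327., 173.]), 0.6)]
scene extruder [(array([128., 172., 319., 259.]), 0.57)]
scene stub_tip [(array([130., 175., 324., 259.]), 0.8)]
scene fence_mid [(array([127., 175., 321., 260.]), 0.7)]
scene gearbox [(array([129., 173., 324., 258.]), 0.79)]
scene barrel_hole [(array([355., 141., 398., 186.]), 0.97), (array([277., 139., 330., 176.]), 0.68), (array([248., 186., 308., 223.]), 0.59)]
scene barrel_end [(array([113., 150., 163., 195.]), 0.97), (array([350., 141., 395., 185.]), 0.73), (array([251., 185., 306., 224.]), 0.62)]
scene button_top [(array([250., 184., 308., 225.]), 0.45), (array([226., 210., 240., 217.]), 0.38)]
side barrel_center [(array([150., 185., 192., 218.]), 0.85), (array([226., 173., 264., 210.]), 0.79), (array([232., 256., 273., 315.]), 0.77)]
side extruder [(array([216., 182., 339., 256.]), 0.98)]
side stub_tip [(array([215., 183., 341., 255.]), 0.72), (array([363., 212., 394., 268.]), 0.61)]
side fence_mid [(array([217., 177., 336., 256.]), 0.69), (array([256., 236., 302., 275.]), 0.34), (array([227., 176., 264., 211.]), 0.32)]
side gearbox [(array([215., 181., 339., 256.]), 0.74)]
side barrel_hole [(array([150., 187., 193., 221.]), 0.81), (array([228., 177., 270., 213.]), 0.64), (array([233., 263., 279., 315.]), 0.64)]
side barrel_end [(array([149., 186., 193., 219.]), 0.93), (array([142., 160., 184., 185.]), 0.66), (array([232., 258., 277., 317.]), 0.63)]
side button_top [(array([215., 180., 338., 256.]), 0.46)]
```

View pics/sc1.png

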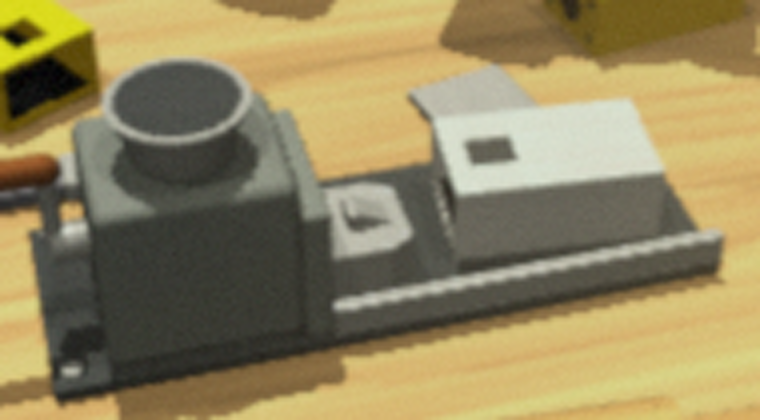

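View pics/sd1.png

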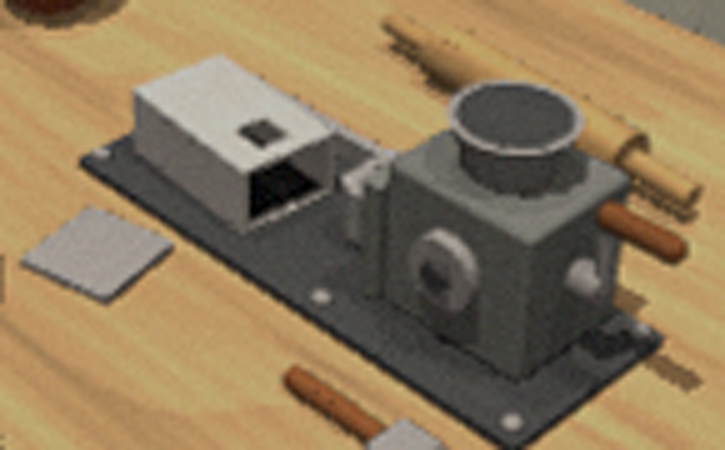

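```bash
cat > fit.py <<'E'
from h import *
from scipy.optimize import least_squares
P={c:camera_params(c) for c in["scene","side"]}
S=lambda u,v:("scene",140+(u+.5)/4-.5,160+(v+.5)/4-.5)
D=lambda u,v:("side",200+(u+.5)/5-.5,165+(v+.5)/5-.5)
def T(q,X):
    c,s=np.cos(q[2]),np.sin(q[2]);return np.array([q[0]+c*X[0]-s*X[1],q[1]+s*X[0]+c*X[1],X[2]])
def fit(obs,q0):
    f=lambda q:np.concatenate([proj(P[o[0]],T(q,np.array(X)/1e3))[0]-o[1:] for o,X in obs])
    r=least_squares(f,q0,loss='soft_l1');print(np.round(r.x,4),np.degrees(r.x[2]));print(np.round(f(r.x).reshape(-1,2),1).tolist());return r.x
E
python3 - <<'E'
from fit import *
ext=[(S(60,396),(200,60,0)),(S(722,236),(-300,60,37)),(S(36,232),(200,-120,12)),(D(80,160),(-300,-120,12)),(D(662,335),(200,60,12)),(D(512,440),(200,-120,12)),
 (S(335,308),(0,55,37)),(D(515,243),(160,-75,147)),(D(630,185),(160,55,147)),(S(298,187),(20,55,147))]
ext=ext[:-3]
e=fit(ext,[.55,-.05,-1.4])
H=32
bar=[(S(435,113),(80,-48,76)),(S(630,98),(-80,-48,76)),(S(664,174),(-80,48,76)),(S(457,196),(80,48,76)),
(D(133,93),(-80,-48,76)),(D(221,56),(-80,48,76)),(D(335,133),(80,48,76)),(D(247,170),(80,-48,76)),(D(247,230),(80,-48,12))]
b=fit(bar,[.55,.1,-1.4])
c,s=np.cos(e[2]),np.sin(e[2]);d=b[:2]-e[:2]
print("barrel in ext",c*d[0]+s*d[1],-s*d[0]+c*d[1],np.degrees(b[2]-e[2]))
for n,q in[("ext",e),("bar",b)]:np.save(n+".npy",q)
E
```

```text
[ 0.5517 -0.0927 -1.5805] -90.55831511228189
[[-0.3, 1.5], [1.7, 0.1], [-1.0, -1.4], [-0.4, -0.7], [0.6, 0.0], [0.0, 1.6], [0.7, -0.8]]
[ 0.5178  0.0949 -1.6732] -95.86986905248295
[[-0.5, 1.3], [0.1, -0.1], [0.6, -0.7], [0.2, -0.3], [0.2, -0.7], [0.4, -0.3], [0.4, -0.0], [-0.4, 0.6], [-0.3, 1.3]]
barrel in ext -0.18729018177431345 -0.03573177542565951 -5.311553940201056
```

```bash
python3 - <<'E'
from h import *
from scipy.spatial.transform import Rotation as R
s=sense();M=R.from_quat(s['ee_rot']).as_matrix();print(s['clock'],M.round(3))
z=M[:,2];print(np.degrees(np.arctan2(z[1],z[0])))
e=np.load("ext.npy");print("ext x dir deg",np.degrees(e[2]))
E
```

```text
0.95 [[ 0.936 -0.     0.351]
 [-0.351  0.     0.936]
 [-0.    -1.     0.   ]]
69.44265290533089
ext x dir deg -90.55831511228189
```

{"api": "jog_arm", "payload": {
  "series": [
    {"ry": -0.037, "claw": -1},
    {"ry": -0.037},
    {"ry": -0.037},
    {"dx": 0.4, "dz": -0.72},
    {"dx": 0.4, "dz": -0.72},
    {"dx": 0.4, "dz": -0.72},
    {"dx": 0.4, "dz": -0.72},
    {"dx": 0.4, "dz": -0.72}
  ]
}}

```text
invalid input at $.series[0]: expected keys rx, ry, rz, dx, dy, dz, claw
```

{"api": "jog_arm", "payload": {
  "series": [
    {"dx": 0.4, "dz": -0.72},
    {"dx": 0.4, "dz": -0.72},
    {"dx": 0.4, "dz": -0.72},
    {"dx": 0.4, "dz": -0.72},
    {"dx": 0.4, "dz": -0.72},
    {"dx": 0.4, "dz": -0.72},
    {},
    {}
  ]
}}

```text
invalid input at $.series[0]: expected keys rx, ry, rz, dx, dy, dz, claw
```

{"api": "jog_arm", "payload": {
  "series": [
    {"rx": 0, "ry": -0.037, "rz": 0, "dx": 0, "dy": 0, "dz": 0, "claw": -1},
    {"rx": 0, "ry": -0.037, "rz": 0, "dx": 0, "dy": 0, "dz": 0, "claw": -1},
    {"rx": 0, "ry": -0.037, "rz": 0, "dx": 0, "dy": 0, "dz": 0, "claw": -1},
    {"rx": 0, "ry": 0, "rz": 0, "dx": 0.4, "dy": 0, "dz": -0.7, "claw": -1},
    {"rx": 0, "ry": 0, "rz": 0, "dx": 0.4, "dy": 0, "dz": -0.7, "claw": -1},
    {"rx": 0, "ry": 0, "rz": 0, "dx": 0.4, "dy": 0, "dz": -0.7, "claw": -1},
    {"rx": 0, "ry": 0, "rz": 0, "dx": 0.4, "dy": 0, "dz": -0.7, "claw": -1},
    {"rx": 0, "ry": 0, "rz": 0, "dx": 0.4, "dy": 0, "dz": -0.7, "claw": -1}
  ]
}}

```text
clock: 1.75
eef_pos: [0.2721, 0.3731, 0.304]
ee_rot: [-0.707, 0.003, -0.004, 0.707]
contact_force: [0.3, 0.8, 0.9]
finger_gap: 0.0852
```

{"api": "jog_arm", "payload": {
  "series": [
    {"rx": 0, "ry": 0, "rz": 0, "dx": 0.4, "dy": 0, "dz": -0.7, "claw": -1},
    {"rx": 0, "ry": 0, "rz": 0, "dx": 0.4, "dy": 0, "dz": -0.7, "claw": -1},
    {"rx": 0, "ry": 0, "rz": 0, "dx": 0.4, "dy": 0, "dz": -0.7, "claw": -1},
    {"rx": 0, "ry": 0, "rz": 0, "dx": 0.4, "dy": 0, "dz": -0.7, "claw": -1},
    {"rx": 0, "ry": 0, "rz": 0, "dx": 0.4, "dy": 0, "dz": -0.7, "claw": -1},
    {"rx": 0, "ry": 0, "rz": 0, "dx": 0.4, "dy": 0, "dz": -0.7, "claw": -1},
    {"rx": 0, "ry": 0, "rz": 0, "dx": 0, "dy": 0, "dz": 0, "claw": -1},
    {"rx": 0, "ry": 0, "rz": 0, "dx": 0, "dy": 0, "dz": 0, "claw": -1}
  ]
}}

```text
clock: 2.55
eef_pos: [0.3662, 0.2049, 0.304]
ee_rot: [-0.707, 0.004, -0.004, 0.707]
contact_force: [-0.5, 0.7, -0.1]
finger_gap: 0.0851
```

```bash
cat > st.py <<'E'
from h import *
from scipy.spatial.transform import Rotation as R
def st():
    s=sense();M=R.from_quat(s['ee_rot']).as_matrix();e=np.load("ext.npy");c,n=np.cos(e[2]),np.sin(e[2]);d=s['eef_pos'][:2]-e[:2]
    E=np.array([[c,n,0],[-n,c,0],[0,0,1]])
    print("t",round(s['clock'],2),"ext mm",np.round(1e3*np.array([c*d[0]+n*d[1],-n*d[0]+c*d[1],s['eef_pos'][2]]),1),"F ext",np.round(E@s['contact_force'],1),"gap",round(s['finger_gap'],4),"yawz",np.degrees(np.arctan2(M[1,2],M[0,2])).round(2),"q",s['joints'].round(2))
if __name__=="__main__": st()
E
python3 st.py; python3 -c "
from h import *
im=camera('wrist');cv2.imwrite('pics/w2.png',im[:,:,::-1])"
```

```text
t 2.55 ext mm [-295.8 -188.4  304. ] F ext [-0.7 -0.5 -0.1] gap 0.0851 yawz 89.29 q [ 0.24  0.02  1.82  0.    1.3  -1.32]
```

View pics/w2.png

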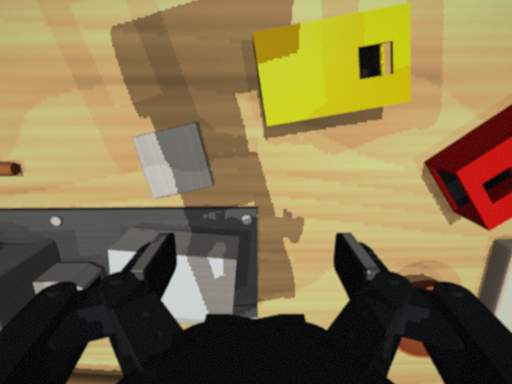

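```bash
python3 - <<'E'
from fit import *
p=camera_params("wrist");e=np.load("ext.npy");b=np.load("bar.npy")
print(back(p,(258,208),.012),T(e,np.array([-.3,-.12,.012])))
a=back(p,(0,210),.012);d=back(p,(258,208),.012);print(np.degrees(np.arctan2(*(a-d)[[1,0]])))
print(proj(p,T(b,np.array([-.08,-.048,.076]))),proj(p,T(b,np.array([.08,-.048,.076]))))
print(proj(p,T(e,np.array([-.3,-.12,.012]))))
im=cv2.imread("pics/w2.png")[:,:,::-1];crop(im,0,190,270,330,3,"pics/w2c.png")
E
```

```text
[0.43391165 0.20896984 0.012     ] [0.4345966  0.20845013 0.012     ]
-90.17079529206313
[[235.4513078 259.3711304]] [[107.30565393 249.07000215]]
[[257.6435722  208.44805014]]
```

View pics/w2c.png

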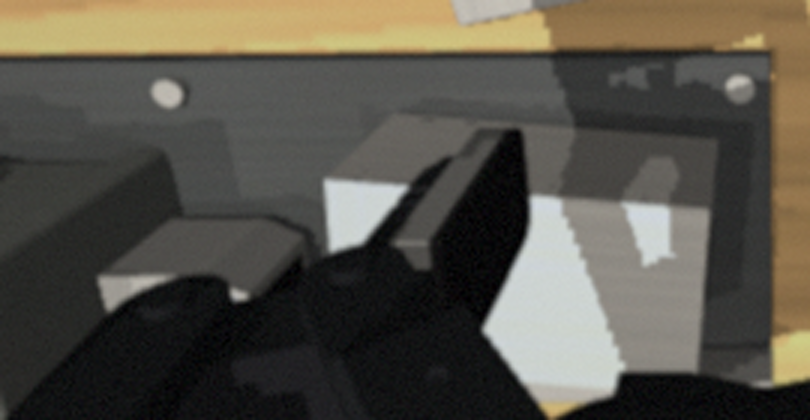

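{"api": "jog_arm", "payload": {
  "series": [
    {"rx": 0, "ry": 0, "rz": 0, "dx": 0.22, "dy": 0.7, "dz": -0.55, "claw": -1},
    {"rx": 0, "ry": 0, "rz": 0, "dx": 0.22, "dy": 0.7, "dz": -0.55, "claw": -1},
    {"rx": 0, "ry": 0, "rz": 0, "dx": 0.22, "dy": 0.7, "dz": -0.55, "claw": -1},
    {"rx": 0, "ry": 0, "rz": 0, "dx": 0.22, "dy": 0.8, "dz": -0.55, "claw": -1},
    {"rx": 0, "ry": 0, "rz": 0, "dx": 0.22, "dy": 0.8, "dz": -0.45, "claw": -1},
    {"rx": 0, "ry": 0, "rz": 0, "dx": 0.22, "dy": 0.8, "dz": 0, "claw": -1},
    {"rx": 0, "ry": 0, "rz": 0, "dx": 0, "dy": 0.6, "dz": 0, "claw": -1},
    {"rx": 0, "ry": 0, "rz": 0, "dx": 0, "dy": 0, "dz": 0, "claw": -1}
  ]
}}

```text
clock: 3.4
eef_pos: [0.4155, 0.0997, 0.0974]
ee_rot: [-0.707, 0.006, -0.001, 0.707]
contact_force: [0.4, 0.3, 0.2]
finger_gap: 0.0851
```

```bash
python3 st.py; python3 - <<'E'
from h import *
for c in ['scene','side']:
    im=camera(c);crop(im,*( (140,130,330,265) if c=='scene' else (190,140,345,256)),4,f'pics/{c}3.png')
E
```

```text
t 3.4 ext mm [-191.1 -138.1   97.4] F ext [-0.4  0.4  0.2] gap 0.0851 yawz 89.49 q [-0.03  0.32  2.07  0.    0.76 -1.59]
```

View pics/side3.png

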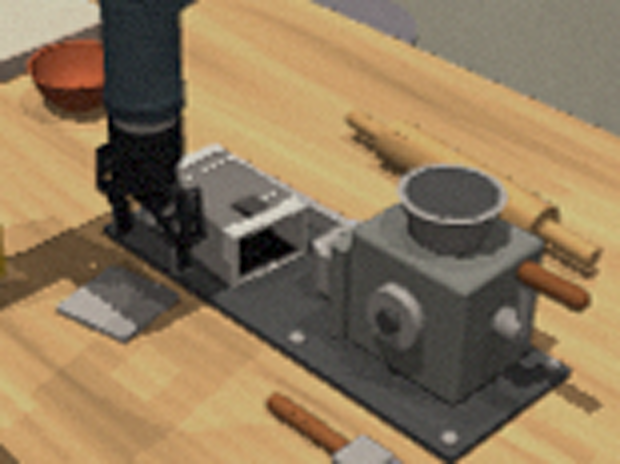

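{"api": "jog_arm", "payload": {
  "series": [
    {"rx": 0, "ry": 0, "rz": 0, "dx": 0.4, "dy": 0, "dz": 0, "claw": -1},
    {"rx": 0, "ry": 0, "rz": 0, "dx": 0.2, "dy": 0, "dz": 0, "claw": -1},
    {"rx": 0, "ry": 0, "rz": 0, "dx": 0.2, "dy": 0, "dz": 0, "claw": -1},
    {"rx": 0, "ry": 0, "rz": 0, "dx": 0.2, "dy": 0, "dz": 0, "claw": -1},
    {"rx": 0, "ry": 0, "rz": 0, "dx": 0.2, "dy": 0, "dz": 0, "claw": -1},
    {"rx": 0, "ry": 0, "rz": 0, "dx": 0.2, "dy": 0, "dz": 0, "claw": -1},
    {"rx": 0, "ry": 0, "rz": 0, "dx": 0.2, "dy": 0, "dz": 0, "claw": -1}
  ]
}}

```text
clock: 4.2
eef_pos: [0.4784, 0.0983, 0.0998]
ee_rot: [-0.707, 0.006, -0.0, 0.707]
contact_force: [-12.8, -0.1, 11.2]
finger_gap: 0.0854
```

```bash
python3 st.py
```

```text
t 4.2 ext mm [-190.3  -75.1   99.8] F ext [  0.2 -12.8  11.2] gap 0.0854 yawz 89.46 q [-0.03  0.4   1.92 -0.    0.83 -1.59]
```

```bash
python3 - <<'E'
from h import *
for c in ['scene','side']:
    im=camera(c);crop(im,*( (140,130,330,265) if c=='scene' else (190,140,345,256)),4,f'pics/{c}4.png')
E
```

```text
(no output)
```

View pics/side4.png

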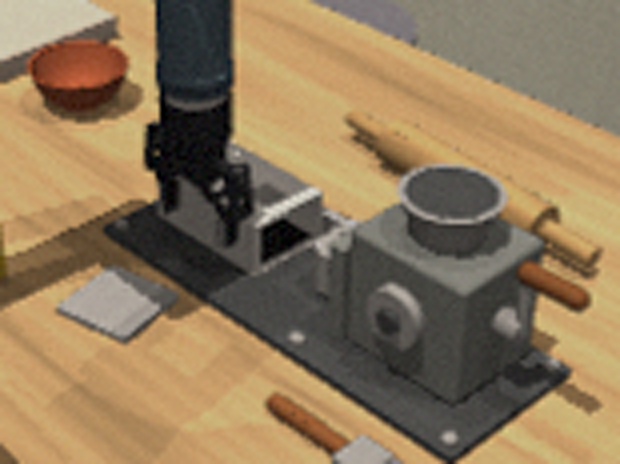

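View pics/scene4.png

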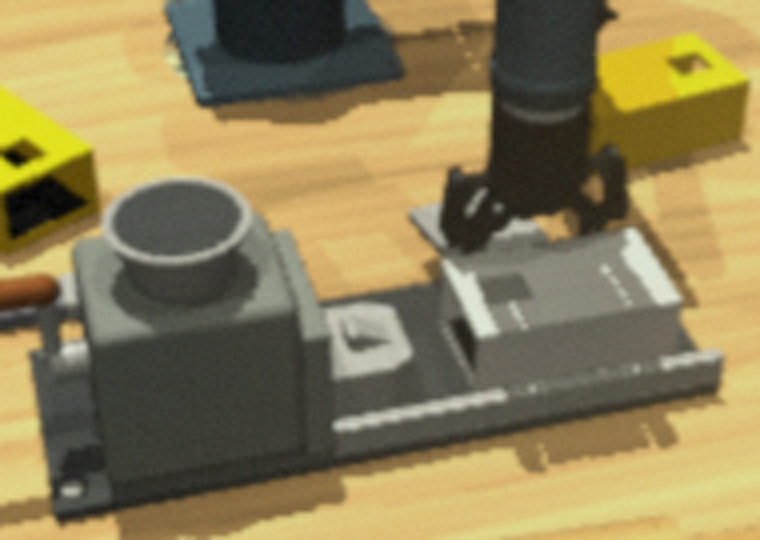

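{"api": "jog_arm", "payload": {
  "series": [
    {"rx": 0, "ry": 0, "rz": 0, "dx": 0.12, "dy": 0, "dz": 0, "claw": -1},
    {"rx": 0, "ry": 0, "rz": 0, "dx": 0.12, "dy": 0, "dz": 0, "claw": -1}
  ]
}}

```text
clock: 4.5
eef_pos: [0.4884, 0.0983, 0.0996]
ee_rot: [-0.707, 0.006, -0.001, 0.707]
contact_force: [-8.0, -1.5, 3.5]
finger_gap: 0.0854
```

```bash
python3 st.py
```

```text
t 4.5 ext mm [-190.3  -65.2   99.6] F ext [ 1.6 -8.   3.5] gap 0.0854 yawz 89.46 q [-0.03  0.41  1.9  -0.    0.84 -1.59]
```

{"api": "jog_arm", "payload": {
  "series": [
    {"rx": 0, "ry": 0, "rz": 0, "dx": 0.1, "dy": 0, "dz": 0, "claw": -1}
  ]
}}

```text
clock: 4.6
eef_pos: [0.4933, 0.0982, 0.0996]
ee_rot: [-0.707, 0.005, -0.002, 0.707]
contact_force: [-6.4, -0.0, 2.4]
finger_gap: 0.0853
```

```bash
python3 st.py
```

```text
t 4.6 ext mm [-190.3  -60.2   99.6] F ext [ 0.1 -6.4  2.4] gap 0.0853 yawz 89.45 q [-0.03  0.42  1.89 -0.    0.84 -1.59]
```

{"api": "jog_arm", "payload": {
  "series": [
    {"rx": 0, "ry": 0, "rz": 0, "dx": 0.08, "dy": 0, "dz": 0, "claw": -1}
  ]
}}

```text
clock: 4.7
eef_pos: [0.4939, 0.0982, 0.0994]
ee_rot: [0.707, -0.007, -0.001, -0.707]
contact_force: [-21.4, -1.3, 17.4]
finger_gap: 0.0852
```

{"api": "jog_arm", "payload": {
  "series": [
    {"rx": 0, "ry": 0, "rz": 0, "dx": 0.06, "dy": 0, "dz": 0, "claw": -1}
  ]
}}

```text
clock: 4.8
eef_pos: [0.4941, 0.0982, 0.0992]
ee_rot: [0.707, -0.008, -0.003, -0.707]
contact_force: [-27.1, -2.2, 21.6]
finger_gap: 0.0853
```

```bash
python3 st.py;python3 - <<'E'
from h import *
for c in ['scene','side']:
    im=camera(c);crop(im,*( (140,130,330,265) if c=='scene' else (190,140,345,256)),4,f'pics/{c}5.png')
E
```

```text
t 4.8 ext mm [-190.3  -59.4   99.2] F ext [  2.5 -27.1  21.6] gap 0.0853 yawz 89.54 q [-0.03  0.42  1.88 -0.    0.86 -1.59]
```

View pics/scene5.png

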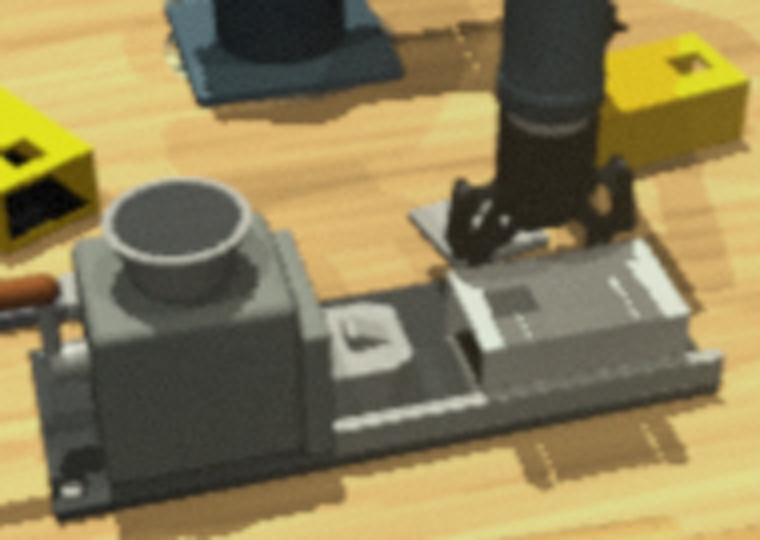

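{"api": "jog_arm", "payload": {
  "series": [
    {"rx": 0, "ry": 0, "rz": 0, "dx": -0.3, "dy": 0, "dz": 0, "claw": -1},
    {"rx": 0, "ry": 0, "rz": 0, "dx": -0.6, "dy": 0, "dz": 0, "claw": -1},
    {"rx": 0, "ry": 0, "rz": 0, "dx": 0, "dy": -0.8, "dz": 0.5, "claw": -1},
    {"rx": 0, "ry": 0, "rz": 0, "dx": 0, "dy": -0.8, "dz": 0.8, "claw": 0},
    {"rx": 0, "ry": 0, "rz": 0, "dx": 0.6, "dy": -0.4, "dz": 0.8, "claw": 0},
    {"rx": 0, "ry": 0, "rz": 0, "dx": 0.7, "dy": 0, "dz": 0.8, "claw": 0},
    {"rx": 0, "ry": 0, "rz": 0, "dx": 0.9, "dy": 0, "dz": 0.3, "claw": 0},
    {"rx": 0, "ry": 0.0455, "rz": 0, "dx": 0, "dy": 0, "dz": 0, "claw": 0}
  ]
}}

```text
clock: 5.7
eef_pos: [0.5587, 0.2274, 0.1807]
ee_rot: [-0.704, 0.052, -0.056, 0.706]
contact_force: [-1.1, 0.3, -0.5]
finger_gap: 0.0428
```

{"api": "jog_arm", "payload": {
  "series": [
    {"rx": 0, "ry": 0.0455, "rz": 0, "dx": 0, "dy": 0, "dz": 0, "claw": 0},
    {"rx": 0, "ry": 0.0455, "rz": 0, "dx": 0, "dy": 0, "dz": 0, "claw": 0},
    {"rx": 0, "ry": 0.0455, "rz": 0, "dx": 0, "dy": 0, "dz": 0, "claw": 0},
    {"rx": 0, "ry": 0.0455, "rz": 0, "dx": 0, "dy": 0, "dz": 0, "claw": 0},
    {"rx": 0, "ry": 0.0455, "rz": 0, "dx": 0, "dy": 0, "dz": 0, "claw": 0},
    {"rx": 0, "ry": 0.0455, "rz": 0, "dx": 0, "dy": 0, "dz": 0, "claw": 0},
    {"rx": 0, "ry": 0.0455, "rz": 0, "dx": 0, "dy": 0, "dz": 0, "claw": 0},
    {"rx": 0, "ry": 0.0455, "rz": 0, "dx": 0, "dy": 0, "dz": 0, "claw": 0}
  ]
}}

```text
clock: 6.5
eef_pos: [0.5546, 0.2255, 0.1803]
ee_rot: [-0.562, 0.428, -0.429, 0.563]
contact_force: [-0.1, 0.0, 1.3]
finger_gap: 0.043
```

{"api": "jog_arm", "payload": {
  "series": [
    {"rx": 0, "ry": 0.0455, "rz": 0, "dx": 0, "dy": 0, "dz": 0, "claw": 0},
    {"rx": 0, "ry": 0.0455, "rz": 0, "dx": 0, "dy": 0, "dz": 0, "claw": 0},
    {"rx": 0, "ry": 0, "rz": 0, "dx": 0, "dy": 0, "dz": 0, "claw": 0},
    {"rx": 0, "ry": 0, "rz": 0, "dx": 0, "dy": 0, "dz": 0, "claw": 0}
  ]
}}

```text
clock: 6.9
eef_pos: [0.5544, 0.2254, 0.1802]
ee_rot: [0.498, -0.502, 0.502, -0.498]
contact_force: [0.3, 0.2, -0.3]
finger_gap: 0.0424
```

```bash
python3 st.py;python3 - <<'E'
from h import *
for c in ['scene','side','wrist']:
    im=camera(c);crop(im,*( (140,130,330,265) if c=='scene' else (190,140,345,256) if c=='side' else (0,0,512,384)),4 if c!='wrist' else 1.5,f'pics/{c}6.png')
    cv2.imwrite(f'pics/{c}6f.png',im[:,:,::-1])
E
```

```text
t 6.9 ext mm [-318.2   -0.4  180.2] F ext [-0.2  0.3 -0.3] gap 0.0424 yawz -0.45 q [0.2  0.45 1.58 0.   1.11 0.21]
```

View pics/scene6.png

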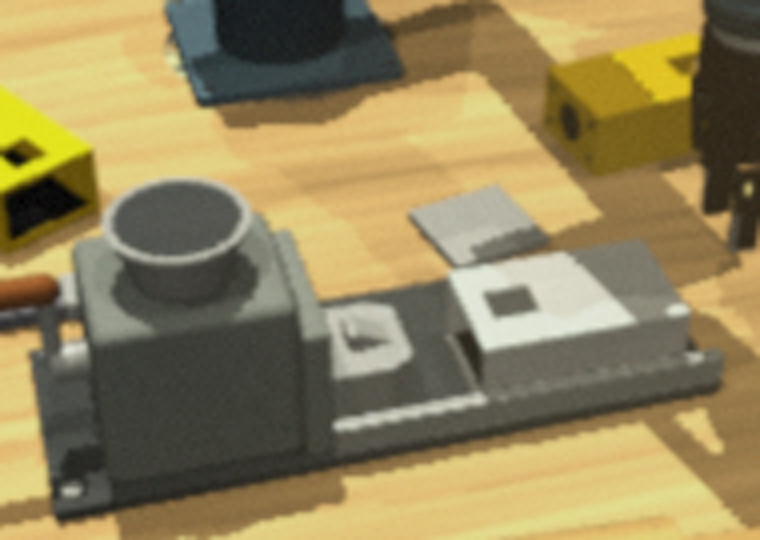

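View pics/wrist6.png

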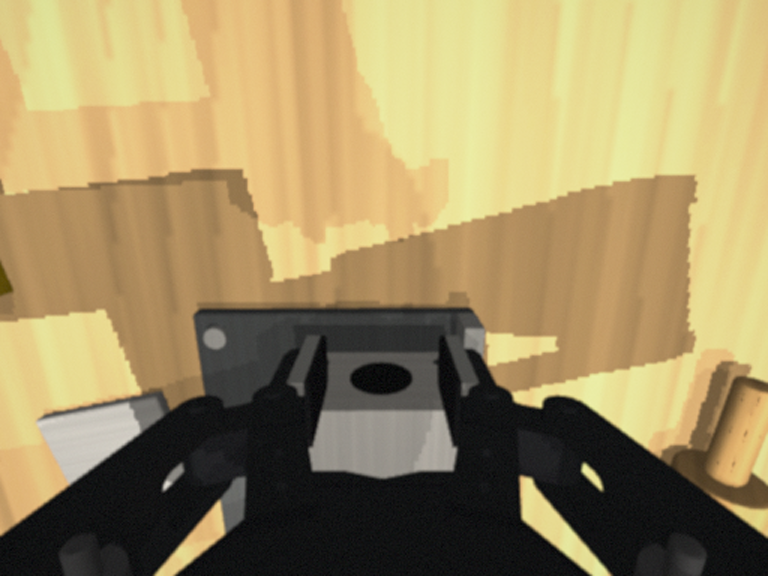

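{"api": "jog_arm", "payload": {
  "series": [
    {"rx": 0, "ry": 0, "rz": 0, "dx": 0, "dy": 0.7, "dz": 0, "claw": 0},
    {"rx": 0, "ry": 0, "rz": 0, "dx": 0, "dy": 0.7, "dz": 0, "claw": 0},
    {"rx": 0, "ry": 0, "rz": 0, "dx": 0, "dy": 0.55, "dz": 0, "claw": 0},
    {"rx": 0, "ry": 0, "rz": 0, "dx": 0.3, "dy": 0, "dz": 0, "claw": 0},
    {"rx": 0, "ry": 0, "rz": 0, "dx": 0.3, "dy": 0, "dz": 0, "claw": 0},
    {"rx": 0, "ry": 0, "rz": 0, "dx": 0.2, "dy": 0, "dz": 0, "claw": 0},
    {"rx": 0, "ry": 0, "rz": 0, "dx": 0.2, "dy": 0, "dz": 0, "claw": 0},
    {"rx": 0, "ry": 0, "rz": 0, "dx": 0.2, "dy": 0, "dz": 0, "claw": 0}
  ]
}}

```text
clock: 7.85
eef_pos: [0.5545, 0.1773, 0.1035]
ee_rot: [0.496, -0.503, 0.503, -0.498]
contact_force: [0.7, 6.0, 0.1]
finger_gap: 0.0426
```

```bash
python3 st.py
```

```text
t 7.85 ext mm [-2.700e+02  2.000e-01  1.035e+02] F ext [-6.   0.7  0.1] gap 0.0426 yawz -0.71 q [0.12 0.52 1.69 0.   0.93 0.13]
```

{"api": "jog_arm", "payload": {
  "series": [
    {"rx": 0, "ry": 0, "rz": 0, "dx": 0.15, "dy": 0, "dz": 0, "claw": 0},
    {"rx": 0, "ry": 0, "rz": 0, "dx": 0.15, "dy": 0, "dz": 0, "claw": 0},
    {"rx": 0, "ry": 0, "rz": 0, "dx": 0.15, "dy": 0, "dz": 0, "claw": 0},
    {"rx": 0, "ry": 0, "rz": 0, "dx": 0.15, "dy": 0, "dz": 0, "claw": 0},
    {"rx": 0, "ry": 0, "rz": 0, "dx": 0.15, "dy": 0, "dz": 0, "claw": 0}
  ]
}}

```text
clock: 8.35
eef_pos: [0.5541, 0.1476, 0.1035]
ee_rot: [0.496, -0.503, 0.503, -0.498]
contact_force: [-0.2, 6.0, 1.4]
finger_gap: 0.0428
```

```bash
python3 st.py;python3 - <<'E'
from h import *
for c in ['scene','side']:
    im=camera(c);crop(im,*( (140,130,330,265) if c=='scene' else (190,140,345,256)),4,f'pics/{c}7.png')
E
```

```text
t 8.35 ext mm [-2.404e+02  1.000e-01  1.035e+02] F ext [-6.  -0.3  1.4] gap 0.0428 yawz -0.69 q [0.07 0.5  1.71 0.   0.92 0.08]
```

View pics/scene7.png

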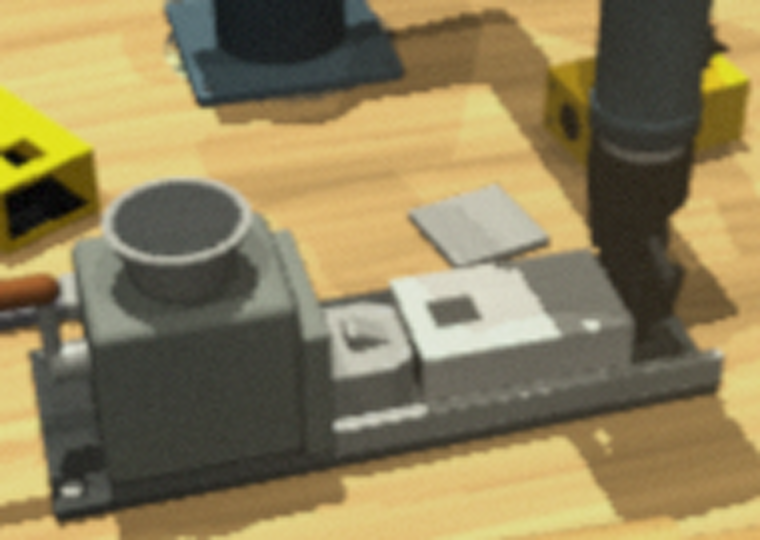

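View pics/side7.png

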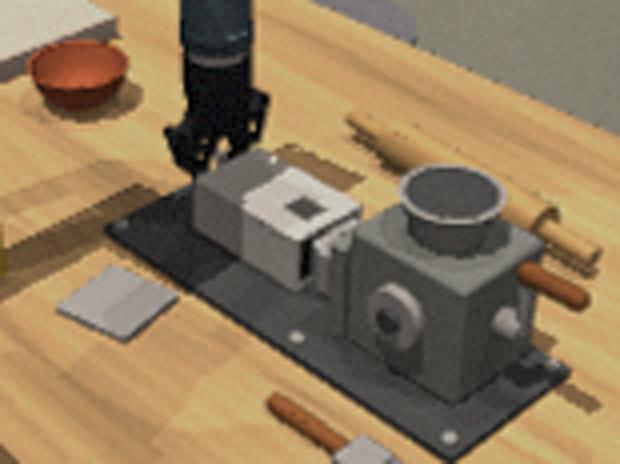

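Barrel flush on the fence, its open end about at the stub's tip (scene crop ~405,320). Continue gently.

{"api": "jog_arm", "payload": {
  "series": [
    {"rx": 0, "ry": 0, "rz": 0, "dx": 0.12, "dy": 0, "dz": 0, "claw": 0},
    {"rx": 0, "ry": 0, "rz": 0, "dx": 0.12, "dy": 0, "dz": 0, "claw": 0},
    {"rx": 0, "ry": 0, "rz": 0, "dx": 0.12, "dy": 0, "dz": 0, "claw": 0}
  ]
}}

```text
clock: 8.75
eef_pos: [0.5538, 0.1337, 0.1032]
ee_rot: [0.496, -0.503, 0.503, -0.498]
contact_force: [0.9, 7.1, 2.5]
finger_gap: 0.0426
```

{"api": "jog_arm", "payload": {
  "series": [
    {"rx": 0, "ry": 0, "rz": 0, "dx": 0.12, "dy": 0, "dz": 0, "claw": 0},
    {"rx": 0, "ry": 0, "rz": 0, "dx": 0.12, "dy": 0, "dz": 0, "claw": 0},
    {"rx": 0, "ry": 0, "rz": 0, "dx": 0.12, "dy": 0, "dz": 0, "claw": 0}
  ]
}}

```text
clock: 9.05
eef_pos: [0.5536, 0.1195, 0.1032]
ee_rot: [0.496, -0.503, 0.503, -0.498]
contact_force: [-0.1, 8.5, 3.6]
finger_gap: 0.0427
```

```bash
python3 st.py
```

```text
t 9.05 ext mm [-2.122e+02 -1.000e-01  1.032e+02] F ext [-8.5 -0.2  3.6] gap 0.0427 yawz -0.68 q [0.01 0.49 1.73 0.   0.91 0.03]
```

{"api": "jog_arm", "payload": {
  "series": [
    {"rx": 0, "ry": 0, "rz": 0, "dx": 0.12, "dy": 0, "dz": 0, "claw": 0},
    {"rx": 0, "ry": 0, "rz": 0, "dx": 0.12, "dy": 0, "dz": 0, "claw": 0},
    {"rx": 0, "ry": 0, "rz": 0, "dx": 0.12, "dy": 0, "dz": 0, "claw": 0}
  ]
}}

```text
clock: 9.35
eef_pos: [0.5534, 0.1049, 0.1031]
ee_rot: [0.496, -0.503, 0.503, -0.498]
contact_force: [0.4, 6.6, 2.8]
finger_gap: 0.043
```

{"api": "jog_arm", "payload": {
  "series": [
    {"rx": 0, "ry": 0, "rz": 0, "dx": 0.12, "dy": 0, "dz": 0, "claw": 0},
    {"rx": 0, "ry": 0, "rz": 0, "dx": 0.12, "dy": 0, "dz": 0, "claw": 0},
    {"rx": 0, "ry": 0, "rz": 0, "dx": 0.1, "dy": 0, "dz": 0, "claw": 0}
  ]
}}

```text
clock: 9.65
eef_pos: [0.5532, 0.091, 0.1031]
ee_rot: [0.496, -0.503, 0.503, -0.498]
contact_force: [-0.2, 4.8, 1.8]
finger_gap: 0.0424
```

{"api": "jog_arm", "payload": {
  "series": [
    {"rx": 0, "ry": 0, "rz": 0, "dx": 0.08, "dy": 0, "dz": 0, "claw": 0}
  ]
}}

```text
clock: 9.75
eef_pos: [0.5531, 0.0877, 0.103]
ee_rot: [0.496, -0.503, 0.503, -0.498]
contact_force: [-0.2, 5.3, 2.3]
finger_gap: 0.0426
```

```bash
python3 st.py
```

```text
t 9.75 ext mm [-180.4   -0.4  103. ] F ext [-5.3 -0.3  2.3] gap 0.0426 yawz -0.68 q [-0.04  0.49  1.75  0.    0.91 -0.03]
```

{"api": "jog_arm", "payload": {
  "series": [
    {"rx": 0, "ry": 0, "rz": 0, "dx": 0.08, "dy": 0, "dz": 0, "claw": 0}
  ]
}}

```text
clock: 9.85
eef_pos: [0.553, 0.0846, 0.1029]
ee_rot: [0.496, -0.503, 0.503, -0.498]
contact_force: [-0.1, 5.5, 1.8]
finger_gap: 0.0429
```

{"api": "jog_arm", "payload": {
  "series": [
    {"rx": 0, "ry": 0, "rz": 0, "dx": 0.08, "dy": 0, "dz": 0, "claw": 0}
  ]
}}

```text
clock: 9.95
eef_pos: [0.553, 0.0815, 0.103]
ee_rot: [0.496, -0.503, 0.503, -0.498]
contact_force: [0.4, 7.1, 2.6]
finger_gap: 0.0426
```

{"api": "jog_arm", "payload": {
  "series": [
    {"rx": 0, "ry": 0, "rz": 0, "dx": 0.06, "dy": 0, "dz": 0, "claw": 0}
  ]
}}

```text
clock: 10.05
eef_pos: [0.5528, 0.0795, 0.1029]
ee_rot: [-0.496, 0.503, -0.503, 0.498]
contact_force: [0.2, 16.0, 5.0]
finger_gap: 0.0431
```

```bash
python3 st.py
```

```text
t 10.05 ext mm [-172.2   -0.5  102.9] F ext [-16.   0.   5.] gap 0.0431 yawz -0.7 q [-0.06  0.48  1.75  0.    0.9  -0.05]
```

{"api": "jog_arm", "payload": {
  "series": [
    {"rx": 0, "ry": 0, "rz": 0, "dx": 0.05, "dy": 0, "dz": 0, "claw": 0},
    {"rx": 0, "ry": 0, "rz": 0, "dx": 0, "dy": 0, "dz": 0, "claw": 0}
  ]
}}

```text
clock: 10.25
eef_pos: [0.5525, 0.0792, 0.1029]
ee_rot: [-0.495, 0.504, -0.502, 0.498]
contact_force: [-0.6, 16.8, 3.0]
finger_gap: 0.0427
```

```bash
python3 st.py;python3 - <<'E'
from h import *
for c in ['scene','side']:
    im=camera(c);crop(im,*( (140,130,330,265) if c=='scene' else (190,140,345,256)),4,f'pics/{c}8.png')
E
```

```text
t 10.25 ext mm [-171.9   -0.9  102.9] F ext [-16.8  -0.8   3. ] gap 0.0427 yawz -0.7 q [-0.06  0.48  1.75  0.01  0.9  -0.05]
```

View pics/scene8.png

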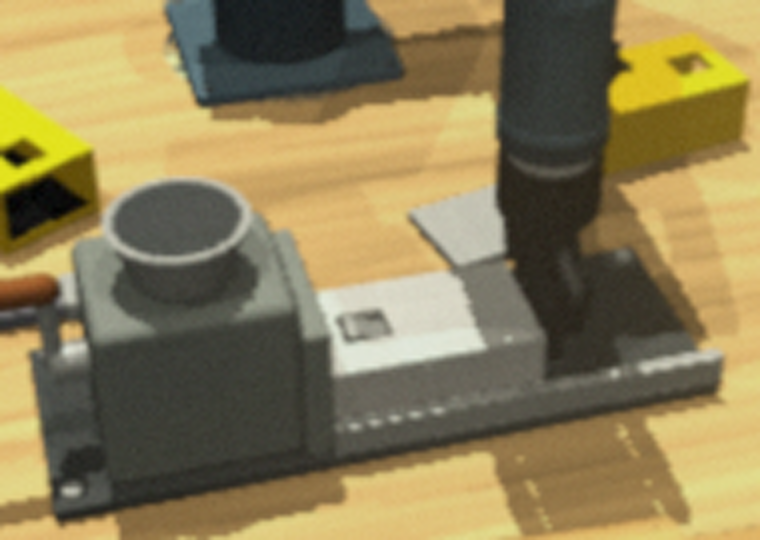

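View pics/side8.png

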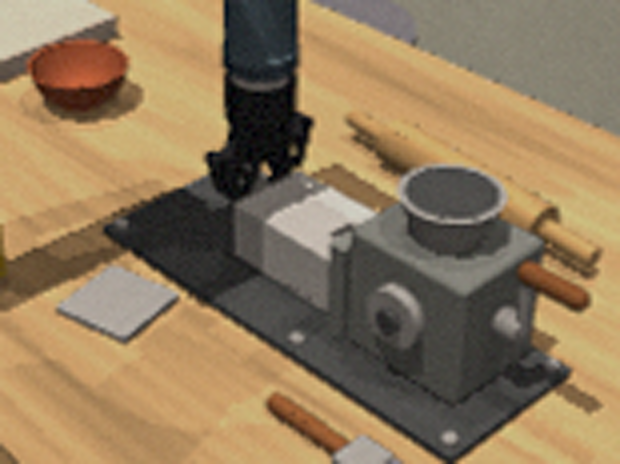

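{"api": "jog_arm", "payload": {
  "series": [
    {"rx": 0, "ry": 0, "rz": 0, "dx": -0.2, "dy": 0, "dz": 0, "claw": 0},
    {"rx": 0, "ry": 0, "rz": 0, "dx": -0.6, "dy": 0, "dz": 0, "claw": 0},
    {"rx": 0, "ry": 0, "rz": 0, "dx": -0.2, "dy": -0.8, "dz": 0, "claw": 0},
    {"rx": 0, "ry": 0, "rz": 0, "dx": 0, "dy": -0.9, "dz": 0, "claw": 0},
    {"rx": 0, "ry": 0, "rz": 0, "dx": 0, "dy": -0.9, "dz": 0, "claw": 0},
    {"rx": 0, "ry": 0, "rz": 0, "dx": 0, "dy": -0.9, "dz": 0, "claw": 0},
    {"rx": 0, "ry": 0, "rz": 0, "dx": 0, "dy": -0.9, "dz": 0, "claw": 0},
    {"rx": 0, "ry": 0, "rz": 0, "dx": 0, "dy": -0.9, "dz": 0, "claw": 0}
  ]
}}

```text
clock: 11.15
eef_pos: [0.5526, 0.116, 0.3159]
ee_rot: [0.497, -0.503, 0.503, -0.497]
contact_force: [0.9, -0.2, -0.3]
finger_gap: 0.0429
```

{"api": "jog_arm", "payload": {
  "series": [
    {"rx": 0, "ry": 0, "rz": 0, "dx": 0.6, "dy": -0.5, "dz": 0, "claw": 0},
    {"rx": 0, "ry": 0, "rz": 0, "dx": 0.8, "dy": 0, "dz": 0, "claw": 0},
    {"rx": 0, "ry": 0, "rz": 0, "dx": 0.9, "dy": 0, "dz": 0, "claw": 0},
    {"rx": 0, "ry": 0, "rz": 0, "dx": 0.9, "dy": 0, "dz": 0, "claw": 0},
    {"rx": 0, "ry": 0, "rz": 0, "dx": 0.9, "dy": 0, "dz": 0, "claw": 0},
    {"rx": 0, "ry": 0, "rz": 0, "dx": 0.9, "dy": 0, "dz": 0, "claw": 0},
    {"rx": 0, "ry": 0, "rz": 0, "dx": 0.8, "dy": 0, "dz": 0, "claw": 0},
    {"rx": 0, "ry": 0, "rz": 0, "dx": 0, "dy": 0, "dz": 0, "claw": 0}
  ]
}}

```text
clock: 11.95
eef_pos: [0.5498, -0.1198, 0.3341]
ee_rot: [0.497, -0.503, 0.505, -0.495]
contact_force: [0.3, 0.5, -0.9]
finger_gap: 0.0425
```

```bash
python3 st.py;python3 - <<'E'
from fit import *
e=np.load("ext.npy")
pw=camera_params("wrist");w=camera("wrist")
cv2.imwrite("pics/w9.png",w[:,:,::-1])
print("wrist up/down",proj(pw,T(e,np.array([-.03,0,.08]))),proj(pw,T(e,np.array([-.03,0,.07]))))
u=proj(pw,T(e,np.array([-.03,0,.08])))[0].astype(int)
a=sum(camera("scene").astype(float) for _ in range(3))/3;a=a.astype(np.uint8)
crop(a,210,195,290,240,9,"pics/sc9.png")
for z in(.07,.08):
  print("scene",z,[(9*(proj(P["scene"],T(e,np.array([-.03,y,z])))[0]-[210,195])).round() for y in(-.011,.011)])
E
```

```text
t 11.95 ext mm [ 27.1  -1.6 334.1] F ext [-0.5  0.3 -0.9] gap 0.0425 yawz -0.94 q [-0.41  0.26  1.45 -0.    1.42 -0.39]
wrist up/down [[254.63123405 119.82072826]] [[254.63117434 119.42634393]]
scene 0.07 [array([167., 142.]), array([184., 184.])]
scene 0.08 [array([167., 118.]), array([183., 160.])]
```

View pics/w9.png

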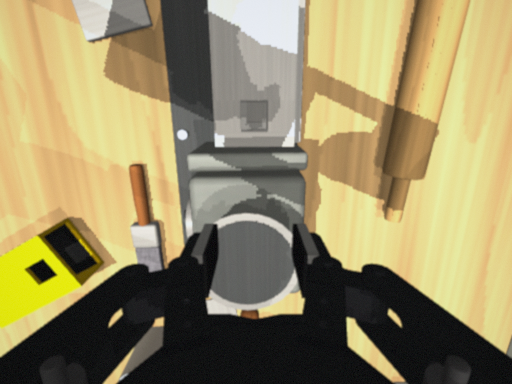

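View pics/sc9.png

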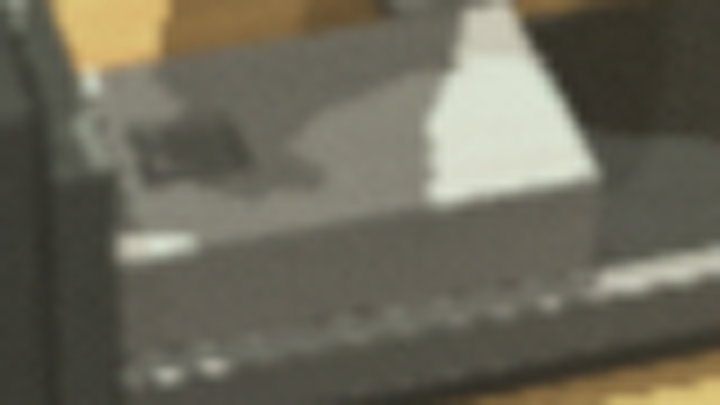

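{"api": "jog_arm", "payload": {
  "series": [
    {"rx": 0, "ry": 0, "rz": 0, "dx": -0.9, "dy": 0, "dz": -0.4, "claw": 0},
    {"rx": 0, "ry": 0, "rz": 0, "dx": -0.9, "dy": 0, "dz": -0.4, "claw": 0},
    {"rx": 0, "ry": 0, "rz": 0, "dx": -0.9, "dy": 0, "dz": -0.4, "claw": 0},
    {"rx": 0, "ry": 0, "rz": 0, "dx": -0.9, "dy": 0, "dz": -0.4, "claw": 0},
    {"rx": 0, "ry": 0, "rz": 0, "dx": -0.9, "dy": 0, "dz": -0.4, "claw": 0},
    {"rx": 0, "ry": 0, "rz": 0, "dx": -0.9, "dy": 0, "dz": -0.4, "claw": 0},
    {"rx": 0, "ry": 0, "rz": 0, "dx": -0.9, "dy": 0, "dz": -0.4, "claw": 0},
    {"rx": 0, "ry": 0, "rz": 0, "dx": -0.9, "dy": 0, "dz": -0.4, "claw": 0}
  ]
}}

```text
clock: 12.95
eef_pos: [0.424, 0.1764, 0.3343]
ee_rot: [0.497, -0.502, 0.503, -0.498]
contact_force: [0.8, 0.1, 0.2]
finger_gap: 0.0425
```

{"api": "jog_arm", "payload": {
  "series": [
    {"rx": 0, "ry": 0, "rz": 0, "dx": -0.9, "dy": 0, "dz": -0.2, "claw": 0},
    {"rx": 0, "ry": 0, "rz": 0, "dx": -0.9, "dy": 0, "dz": -0.2, "claw": 0},
    {"rx": 0, "ry": 0, "rz": 0, "dx": -0.9, "dy": 0, "dz": 0, "claw": 0},
    {"rx": 0, "ry": 0, "rz": 0, "dx": -0.9, "dy": 0, "dz": 0, "claw": 0},
    {"rx": 0, "ry": 0, "rz": 0, "dx": 0, "dy": 0, "dz": 0, "claw": 0}
  ]
}}

```text
clock: 13.45
eef_pos: [0.4097, 0.3225, 0.334]
ee_rot: [-0.498, 0.502, -0.501, 0.499]
contact_force: [-0.4, -0.5, -0.2]
finger_gap: 0.0428
```

```bash
python3 st.py;python3 - <<'E'
from fit import *
e=np.load("ext.npy")
a=sum(camera("scene").astype(float) for _ in range(4))/4;a=a.astype(np.uint8)
cv2.imwrite("pics/sc10f.png",a[:,:,::-1])
crop(a,210,190,290,240,9,"pics/sc10.png")
f=lambda x,y,z:(9*(proj(P["scene"],T(e,np.array([x,y,z])))[0]-[210,190])).round()
for z in(.07,.08): print("crest",z,f(-.03,-.011,z),f(-.03,.011,z),"front bottom",f(-.052,0,z))
for x in(-.16,-.164):print(x,f(x,-.048,.076),f(x,.048,.076))
print("hole",[f(x,y,.076) for x in(-.054,-.018) for y in(-.016,.016)])
b=camera("side");cv2.imwrite("pics/sd10f.png",b[:,:,::-1])
E
```

```text
t 13.45 ext mm [-413.8 -146.   334. ] F ext [ 0.5 -0.4 -0.2] gap 0.0428 yawz -0.33 q [0.45 0.19 1.55 0.   1.4  0.46]
crest 0.07 [167. 187.] [184. 229.] front bottom [241. 196.]
crest 0.08 [167. 163.] [183. 205.] front bottom [241. 172.]
-0.16 [511.  43.] [605. 217.]
-0.164 [522.  41.] [617. 215.]
hole [array([234., 151.]), array([260., 212.]), array([127., 169.]), array([151., 231.])]
```

View pics/sc10.png

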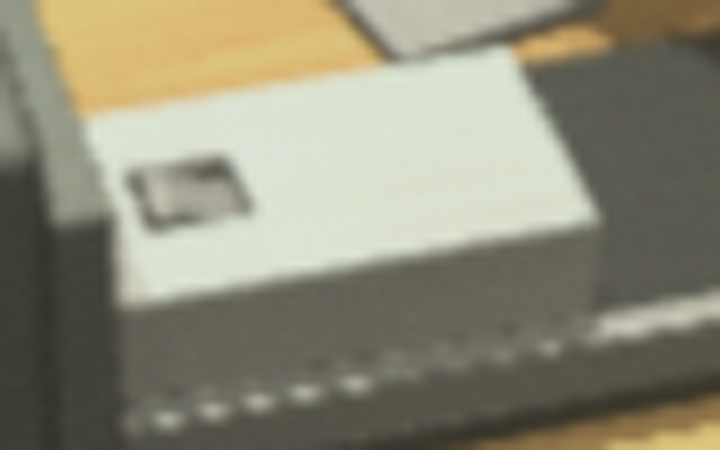

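View pics/sc10f.png

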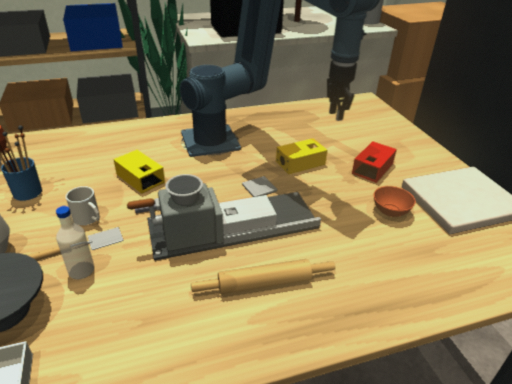

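```bash
python3 - <<'E'
from fit import *
a=cv2.imread("pics/sc10f.png");e=np.load("ext.npy")
x0,y0,s=220,203,24
c=a[y0:y0+16,x0:x0+24].astype(float);c=np.clip((c-60)*1.5,0,255).astype(np.uint8)
c=cv2.resize(c,None,fx=16,fy=16,interpolation=cv2.INTER_CUBIC)
c2=c.copy();f=lambda x,y,z:tuple(int(v) for v in 16*(proj(P["scene"],T(e,np.array([x,y,z])))[0]-[x0,y0]+.5))
for z,col in((.08,(0,255,0)),(.07,(0,0,255))):
    dz=z-.08
    pts=[f(-.03,-.011,z),f(-.03,.011,z),f(-.052,.011,.067+max(dz,-.0)),f(-.052,-.011,.067)]
    cv2.polylines(c2,[np.array(pts)],True,col,1)
cv2.polylines(c2,[np.array([f(-.054,-.016,.076),f(-.018,-.016,.076),f(-.018,.016,.076),f(-.054,.016,.076)])],True,(255,0,0),1)
cv2.imwrite("pics/z.png",np.hstack([c,c2]))
b=cv2.imread("pics/sd10f.png");cv2.imwrite("pics/z2.png",cv2.resize(b[185:225,240:300],None,fx=12,fy=12,interpolation=cv2.INTER_CUBIC))
E
```

```text
(no output)
```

View pics/z.png

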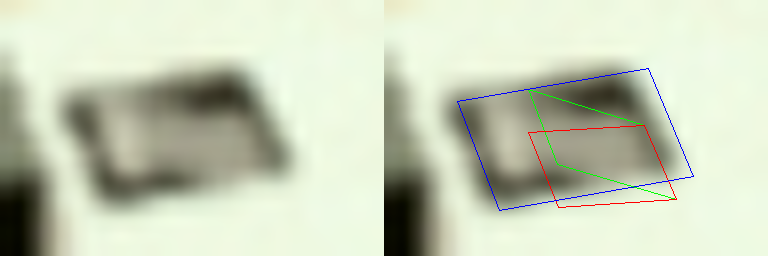

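View pics/z2.png

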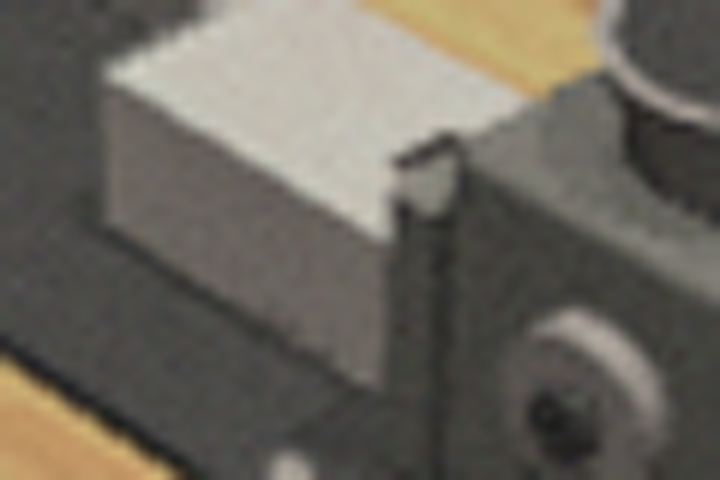

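```bash
python3 -c "
from rig import *
print(job_done())"
```

```text
the job is handed in; nothing more can be done
None
```

The barrel is on the stub and up against the shoulder, and the spring button looks to be up through its hole. I handed the job in at about 13.7 s of the 43 s limit.

**What I did:** I pushed the barrel sideways with both open fingers until it was flush with the fence, at about 27 N. Then I slid it along by its closed end at 5–9 N until it met the shoulder, at about 17 N. After that I backed the arm away so it touches nothing.

**Last checks:**
- **Position:** the barrel's closed end lies about 160 mm in front of the shoulder to within 1–2 mm, which is the fully home position. The pushing fingers also stopped within about 1 mm of where that predicts.
- **Button:** in the close-up, the hole is over the button. The wedge's edge follows the raised outline better than the pressed one. It spans only a few pixels, and I saw no clear snap in the force.
- **Other objects:** they look unmoved in the last scene picture; I did not measure each one.
- **Disagreement:** the deck's direction differed by about 0.4° between the first fit and the wrist view, which did not affect the job. An upward force of up to 22 N also showed during the sideways push, probably friction at the fingers.

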